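Hang the dial thermometer on the sprung hook, dial outward

ROBOT

A 6-joint arm with a two-finger parallel gripper is mounted at the origin on a cart in front of the work surface, level with it; the furniture and walls round the work are solid. World frame = base frame: x ahead of the robot, y to its left, z up, the work surface at z = 0. Lengths are in m, angles in rad, forces in N, time in s.
With the tool pointing down it reaches from about 0.325 to 0.9 m from the base axis. Payload 6.1 kg.
Tool frame: the origin (TCP) lies on the centre line of the jaws, within the pads' length; the fingertips stand 22 mm ahead of it and the grasp point (between the pads) lies 3 mm ahead of it; z points along the fingers, y is the line along which they close (so a half turn about z gives the same grasp; the last joint's range is limited). The gripper opens to 85 mm and grips with 20 to 120 N. Pads are 22 mm wide; open, the fingers measure 114 mm over their backs; the gripper's body (76 mm by 85 mm) begins 54 mm behind the grasp point. The pads swing forward as they close: fully open they stand 13 mm farther back than shut.
Start: joints at [1.049, 0.22, 1.526, -0, 1.395, -0.126], TCP at [0.241, 0.577, 0.253] pointing down, gripper open.
Joint ranges: [-2.98, 2.98], [-0.91, 2.08], [0.09, 2.57], [-1.24, 4.39], [0.2, 2.65], [-2.68, 2.68]. Speed limits (rad/s): [2.57, 2.57, 3.01, 3.14, 3.14, 3.14].

INTERFACE

Orientations are given as a unit quaternion [w, x, y, z].
In Python, from cell import manip, grab_frame, camera_params gives the robot as it stands.
- The arm moves only by the tool apply_moves, never from a script. Its argument "motion" is a list of rows, each an object with "translation": the shift along the tool's x, y, z in mm, a list of three; "spin": the turn about the tool's z in rad; "hand": the finger opening in mm, from 0 to 85.4. In form: [{"translation": [dx, dy, dz], "spin": spin, "hand": hand}, ...]. A call has 1 to 5 rows; each row is the pose to reach, as a shift and turn from the pose commanded when the call began, along the tool's axes at that moment; what a row does not reach only later rows make up. A row lasts 1/12 s, in which the tool goes at most 41.7 mm and 7.16 degrees, less where a joint would pass 70% of its speed; a pose out of reach is approached as far as the arm can. A call with a gripper value outside its range is refused whole. The fingers move at their own pace and stop on an object; the grip force is fixed at half the most. Time passes only in rows, so rows that repeat a pose let the fingers close. It gives the time, the measured TCP pose, the force, the opening and the grip force at its end, in the units of the state.
- manip.state(): the state, without advancing time (a new reading comes with each control period).
- grab_frame(name): name is "side" or "top"; returns (picture, depth): 480x640x3 uint8, red, green, blue; 480x640 float32, m along the optical axis (not along the pixel's ray), 0 where there is no reading.
- camera_params(name): a dict with "fx", "fy", "cx", "cy" (pixels), "dist_coeffs" ([k1, k2, p1, p2, k3] as OpenCV has them; the pictures are not rectified), "extrinsics" (4x4, takes a point from world to camera coordinates). Camera axes: x right, y down, z forward; pixel columns grow to the right and rows downward; lengths in m; the calibration is good to about 2 mm. A picture is of the moment at which its call begins. camera_params takes no time and is no camera call.
- manip.finish_job(): hands the job in; it is judged then, once.
The state is a dict: "clock": time; "qpos": joint angles; "qd": joint speeds; "joint_torque": joint torques, N m; "tcp_pos": TCP position; "ee_rot": TCP orientation; "contact_force": force on the tool from outside, world axes, zero at the start; "moment": the same for the moment, N m; "finger_gap": finger opening in m; "finger_force": force on a finger pad.
Only numpy, scipy, OpenCV 4.12 (cv2) and the standard library are available. Lean on these libraries where they do the work, as an engineer would, in place of code of your own. Each camera call takes 0.05 s, during which the arm holds its last target. There are 200 camera calls.

TASK

Hang the dial thermometer that stands on the worktop on the hook of the little hook stand: slot over the hook, pressed back against the sprung rest until it is behind the hook's upturned tip, then let down until the slot's top sits on the hook's arm, and released, with its dial facing outward, away from the post. It may stand any way round, so turn it as needed, setting it down and taking it again if the wrist needs that. The hook's height is unknown, so feel for it gently (never more than 20 N on the stand), never tip the thermometer over, and leave the honey jar, the mug and the pepper shaker where they are.

Things in the scene. Friction and masses are not known exactly. Their poses are not given: they have to be found in the camera images.
- thermometer: Loose steel dial thermometer, 150 g, 56 mm wide (y), 98 tall (z), standing. Origin: centre of its underside; z up; the marked face looks to its -x, the plain back to +x. Foot plate 32 (x) x 56 x 5 mm, centred; above it an upright 10 mm thick (x -5 to +5) with flat sides at y = +-28 to grip from above, best 76 mm up. Hung, it has the stand's yaw, its origin 69.5 mm outward of the post axis.
- dial (a point): Centre of the marked face: a round white dial with black marks and pointer in a dark rim 51 mm across that stands 3 mm proud. 37 mm above the thermometer's underside, on its -x face; axes as the thermometer.
- slot (a point): Centre of the hanging slot in the thermometer's head, 77 mm above its underside; axes as the thermometer. The slot is open from front to back, 14 mm wide (y -7 to +7), from 66 to 88 mm up, with a 10 mm high bar above it.
- stand: Fixed hook stand (place and yaw differ). Origin: centre of the underside of its round foot, 120 mm across, 14 high; its hook points to its -x (outward). Post: 12 mm rod at x = +20 mm, 201 mm tall. A black carrier 26 x 26 x 30 mm, clamped to it at an unmeasured height, bears a level round arm 7 mm thick along -x in the plane y = 0; the arm's axis is 115 to 170 mm above the worktop.
- stand_post (a point): Point on the post axis, 100 mm up; axes as the stand. Seen from this axis the hook's end turns straight up 78 mm outward (this tip's inner side at 74.5, outer side at 81.5 mm). The tip's top is 8 mm above the arm's top side and 15 mm above its underside.
- stand_rest (a point): Point on the stand, 75 mm outward of the post axis, 100 mm up (not at hook height); axes as the stand. Here, round the arm, is the free face of a grey sprung rest, 26 mm wide, from 12 mm above to 22 mm below the arm's axis. It gives 20 mm toward the post: 2 N at first, 5 N at the end (damped). What is let go in front of the tip gets pushed off.
- honey_jar: Honey jar with black lid, 63 mm across, 94 mm tall; leave alone. Origin: centre of its underside.
- mug: Cream striped mug with a handle, 88 x 118 x 92 mm; leave alone. Origin: centre of its underside.
- pepper: Grey pepper shaker, 44 mm across, 90 mm tall, on the glass board; leave alone. Origin: centre of its underside.
Things that resemble listed ones, but are neither listed nor needed, are in the scene too. Leave any yellow look-alike of the thermometer alone.

How it is judged:
On the way:
1. the thermometer is lifted at least 30 mm off the worktop (height (world z) of thermometer above 0.03 m), for 0.2 s.
At the end, for the whole second after the job is handed in: Thermometer at rest, released, hanging by its slot behind the tip, bearing on the stand: origin 54 to 74.5 mm in front of the post axis, within 8 mm of the hook's plane, 25 to 92 mm above the worktop; upright and square to the stand within 0.2 rad, dial outward (x of thermometer in the frame of stand between -0.0545 and -0.034 m and y of thermometer in the frame of stand between -0.008 and 0.008 m and z of thermometer in the frame of stand between 0.025 and 0.092 m and angle between the x axis of thermometer and the x axis of stand, either way round below 0.2 rad and angle between thermometer's own z axis and vertical below 0.2 rad and x of stand_post in the frame of thermometer above 0.04 m and contact force between thermometer and stand above 0.3 N and linear speed of thermometer below 0.02 m/s and angular speed of thermometer below 0.2 rad/s); the robot touches nothing.
It fails at once if more than 20 N on the hook stand (contact force between stand and anything else above 20 N).
It fails at once if the thermometer is tipped more than 0.6 rad (angle between thermometer's own z axis and vertical above 0.6 rad).
It fails at once if the honey jar, the mug or the pepper shaker is moved more than 20 mm (distance of any of honey_jar, mug, pepper from where it was at the start of the episode above 0.02 m).
It also fails if it takes over 64 s, if anything falls off the work surface, if the arm or the gripper's body presses on something with over 40 N, if the wrist force passes 120 N, or if a joint passes its speed limit or range.

## Working session

There is one attempt and no reset: what is moved stays moved. The work goes in short steps, Python scripts to look and compute and a tool call to move; the robot and the scene stay as the last step left them, time stands still between calls to the robot, and variables do not carry over. Pictures are saved under pics/ and viewed, at most 10 in all, crops included, and the job is handed in when it is done.

Besides the shell and the picture viewer there is one more tool, called in YAML: its name, and indented under it one key for each argument. apply_moves: Moves the arm, as the interface text tells. Its arguments: {"type":"object","properties":{"motion":{"type":"array","items":{"type":"object","properties":{"translation":{"type":"array","items":{"type":"number"}},"spin":{"type":"number"},"hand":{"type":"number"}}}}},"required":["motion"]}

```bash
mkdir -p pics
cat > h.py <<'E'
import numpy as np, cv2
from cell import manip, grab_frame, camera_params
def grab(n):
    im,d=grab_frame(n); np.savez(f'{n}.npz',im=im,d=d); return im,d
def load(n):
    z=np.load(f'{n}.npz'); return z['im'],z['d']
def cloud(n,d):
    p=camera_params(n);K=np.array([[p['fx'],0,p['cx']],[0,p['fy'],p['cy']],[0,0,1]])
    v,u=np.mgrid[0:480,0:640]
    q=cv2.undistortPoints(np.stack([u,v],-1).reshape(-1,1,2).astype(np.float64),K,np.array(p['dist_coeffs'])).reshape(480,640,2)
    c=np.dstack([q*d[...,None],d]).reshape(-1,3); T=np.linalg.inv(np.array(p['extrinsics']))
    w=(c@T[:3,:3].T+T[:3,3]).reshape(480,640,3); w[d<=0]=np.nan; return w
def project(n,X):
    p=camera_params(n);K=np.array([[p['fx'],0,p['cx']],[0,p['fy'],p['cy']],[0,0,1]]);T=np.array(p['extrinsics'])
    return cv2.projectPoints(np.array(X,float).reshape(-1,1,3),cv2.Rodrigues(T[:3,:3])[0],T[:3,3],K,np.array(p['dist_coeffs']))[0].reshape(-1,2)
E
python3 - <<'E'
from h import *
for n in('side','top'):
    im,d=grab(n); cv2.imwrite(f'pics/{n}0.png',im[...,::-1])
    T=np.linalg.inv(np.array(camera_params(n)['extrinsics'])); print(n,T[:3,3],T[:3,2])
s=manip.state();print(s['clock'],s['tcp_pos'],s['ee_rot'],s['contact_force'])
E
```

```text
side [-0.84736311  0.06249944  0.72851521] [ 0.91347635  0.02409436 -0.40617782]
top [0.21338143 0.25194677 1.13038066] [ 0.3152887 -0.1376582 -0.9389586]
0.1 [0.24071599 0.57622923 0.2523009 ] [-2.81296617e-04  1.96633933e-01  9.80476569e-01 -8.45047800e-04] [0.47728485 0.19462945 0.01813886]
```

View pics/side0.png

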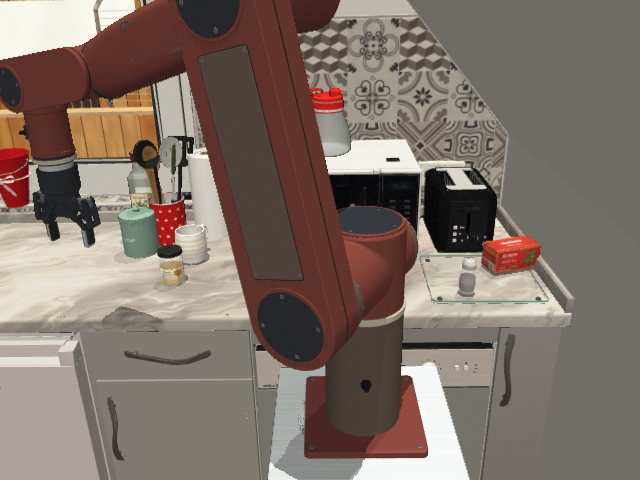

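View pics/top0.png

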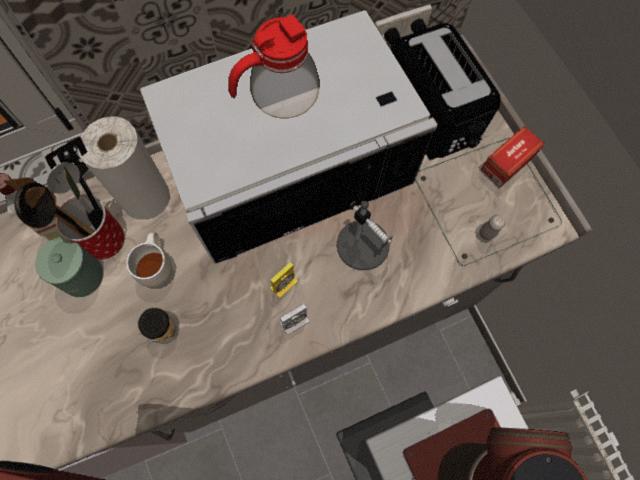

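The top view shows the stand's foot near (362,245). There are two thermometers: a yellow one near (284,280), which is the look-alike, and a grey/white steel one near (295,320), which fits the description. The jar is at (156,323), the mug at (148,265) and the pepper shaker at (490,228). I'll confirm this in one enlarged crop.

Run:
```python
from h import *
im,d=load('top'); w=cloud('top',d)
c=im[185:345,255:415,::-1]; cv2.imwrite('pics/crop.png',cv2.resize(c,(600,600),interpolation=cv2.INTER_CUBIC))
for nm,(u0,v0,u1,v1) in dict(thermo=(270,298,320,340),yellow=(262,258,308,302)).items():
    P=w[v0:v1,u0:u1].reshape(-1,3); C=im[v0:v1,u0:u1].reshape(-1,3); m=(P[:,2]>.012); Q=P[m]
    print(nm,m.sum(),Q.min(0).round(4),Q.max(0).round(4))
    t=Q[Q[:,2]>.085]; 
    if len(t)>3: print(' top',len(t),t.mean(0).round(4),cv2.minAreaRect((t[:,:2]*1000).astype(np.float32)))
    t=Q[:]; print(cv2.minAreaRect((t[:,:2]*1000).astype(np.float32)))
P=w[185:280,325:415].reshape(-1,3)
f=P[(P[:,2]>.009)&(P[:,2]<.02)]; print('foot',len(f),cv2.minEnclosingCircle((f[:,:2]*1000).astype(np.float32)))
for a in np.arange(.1,.22,.01):
    t=P[(P[:,2]>a)&(P[:,2]<=a+.01)]
    if len(t):print(round(a,2),len(t),t[:,:2].min(0).round(3),t[:,:2].max(0).round(3),t.mean(0).round(4))
```

```text
thermo 375 [0.4212 0.1692 0.0148] [0.4411 0.2256 0.1018]
 top 165 [0.432  0.1976 0.0964] ((432.4539794921875, 197.3785400390625), (10.735815048217773, 55.54373550415039), 7.7054762840271)
((430.530029296875, 197.24374389648438), (14.585129737854004, 56.13908004760742), 7.705477237701416)
yellow 409 [0.504  0.159  0.0133] [0.5327 0.2136 0.101 ]
 top 159 [0.5185 0.1866 0.0961] ((519.1377563476562, 186.1847686767578), (10.34251594543457, 55.52490234375), 19.58275032043457)
((517.0164794921875, 185.64663696289062), (14.700393676757812, 55.932796478271484), 19.582748413085938)
foot 1551 ((563.638427734375, -67.64595794677734), 120.43696594238281)
0.1 91 [ 0.546 -0.072] [0.62  0.046] [ 0.6105 -0.0115  0.1049]
0.11 82 [ 0.609 -0.058] [0.619 0.046] [ 0.6156 -0.0019  0.1146]
0.12 86 [ 0.478 -0.044] [0.619 0.047] [ 0.6001 -0.0019  0.125 ]
0.13 128 [ 0.478 -0.045] [0.618 0.047] [ 0.5832 -0.0033  0.1355]
0.14 332 [ 0.475 -0.041] [0.618 0.047] [ 0.5445 -0.0106  0.1449]
0.15 207 [ 0.475 -0.04 ] [0.618 0.047] [ 0.5571 -0.0031  0.154 ]
0.16 61 [ 0.547 -0.013] [0.617 0.047] [0.6014 0.016  0.1647]
0.17 53 [ 0.547 -0.012] [0.617 0.047] [0.6004 0.0205 0.1755]
0.18 29 [ 0.547 -0.011] [0.617 0.048] [0.6038 0.0273 0.1848]
0.19 62 [ 0.544 -0.015] [0.617 0.048] [0.5707 0.0078 0.1963]
0.2 11 [ 0.548 -0.012] [0.617 0.048] [0.5754 0.0115 0.2014]
```

View pics/crop.png

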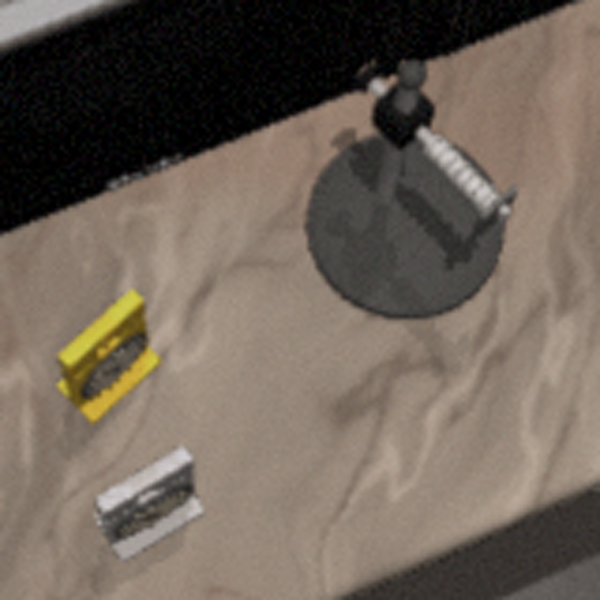

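The crop shows the steel thermometer at (150,500) with its dial facing down in the picture, toward the robot (about world -x). The yellow look-alike is at (108,355). The hook runs from the post at (408,75) to its tip at (510,200). Next I'll fit the exact stand and thermometer poses.

Run:
```python
from h import *
from scipy.optimize import least_squares
im,d=load('top'); w=cloud('top',d)
P=w[298:340,270:320].reshape(-1,3); t=P[P[:,2]>.09]
print('thermo bar PCA',np.linalg.svd(t[:,:2]-t[:,:2].mean(0))[2][0], 'zmax',np.percentile(t[:,2],[50,90]))
p=P[(P[:,2]>.003)&(P[:,2]<.012)];print('plate',p.mean(0))
P=w[180:285,325:415].reshape(-1,3);P=P[P[:,0]<.607]
f=P[(P[:,2]>.011)&(P[:,2]<.018)]
hull=cv2.convexHull((f[:,:2]*1000).astype(np.float32))[:,0]
r=least_squares(lambda c:np.hypot(*(hull-c).T)-60,[500,-30],loss='soft_l1');print('foot',len(f),r.x,np.abs(r.fun).mean())
t=P[P[:,2]>.195];print('posttop',len(t),t.mean(0))
h=P[(P[:,2]>.125)&(P[:,2]<.165)]
pt=t[:,:2].mean(0); q=h[:,:2]-pt; rr=np.hypot(*q.T)
s=h[rr>.02]; u=np.linalg.svd(s[:,:2]-s[:,:2].mean(0))[2][0]; print('armdir',u,'mean',s[:,:2].mean(0))
if u[0]>0:u=-u
for a in np.arange(-.02,.095,.005):
    k=(q@u>a)&(q@u<=a+.005); g=h[k]
    if len(g): n=np.array([-u[1],u[0]]); b=q[k]@n; print(round(a,3),len(g),'z max',g[:,2].max().round(4),np.percentile(g[:,2],50).round(4),'lat',b.min().round(4),b.max().round(4))
```

```text
thermo bar PCA [-0.14443062  0.98951493] zmax [0.09717594 0.09947593]
plate [0.43266407 0.19815123 0.00478393]
foot 1195 [534.13643284 -13.29432681] 2.4400701361390627
posttop 41 [ 0.55193521 -0.00684572  0.1984639 ]
armdir [-0.95555546 -0.29481141] mean [ 0.51418003 -0.01826189]
-0.02 8 z max 0.148 0.1433 lat -0.0037 0.0041
-0.015 15 z max 0.1571 0.153 lat -0.0113 0.0053
-0.01 23 z max 0.1577 0.1549 lat -0.0128 0.0026
-0.005 20 z max 0.1649 0.1539 lat -0.0126 -0.0031
0.0 36 z max 0.1649 0.1545 lat -0.0131 0.0128
0.005 39 z max 0.1635 0.1538 lat -0.013 0.0131
0.01 46 z max 0.1563 0.1467 lat -0.0121 0.0118
0.015 10 z max 0.1454 0.1444 lat -0.0023 0.0046
0.02 10 z max 0.1473 0.1438 lat -0.0054 0.0042
0.025 18 z max 0.149 0.1462 lat -0.0062 0.0073
0.03 17 z max 0.1499 0.1445 lat -0.0058 0.0079
0.035 18 z max 0.1491 0.1456 lat -0.006 0.0058
0.04 14 z max 0.1471 0.1454 lat -0.0048 0.007
0.045 19 z max 0.1479 0.145 lat -0.0047 0.0076
0.05 17 z max 0.1502 0.1446 lat -0.0062 0.0078
0.055 16 z max 0.15 0.1457 lat -0.0052 0.0069
0.06 15 z max 0.1471 0.1456 lat -0.0056 0.0064
0.065 17 z max 0.1489 0.1454 lat -0.0058 0.0081
0.07 49 z max 0.1547 0.149 lat -0.0118 0.0132
0.075 11 z max 0.1539 0.1506 lat -0.0025 0.0023
0.08 4 z max 0.1522 0.1489 lat -0.0017 0.0018
```

apply_moves:
  motion:
    - {"translation": [-30, -26, 0], "spin": 0, "hand": 85}
    - {"translation": [-60, -52, 0], "spin": 0, "hand": 85}
    - {"translation": [-90, -78, 0], "spin": 0, "hand": 85}
    - {"translation": [-120, -104, 0], "spin": 0, "hand": 85}
    - {"translation": [-150, -130, 0], "spin": 0, "hand": 85}

```text
clock: 0.52
tcp_pos: [0.3293, 0.3971, 0.2527]
ee_rot: [-0.0, 0.196, 0.981, -0.0]
contact_force: [1.3, -0.2, 0.9]
finger_gap: 0.0851
finger_force: 0.0
```

apply_moves:
  motion:
    - {"translation": [-30, -26, 0], "spin": 0, "hand": 85}
    - {"translation": [-60, -52, 0], "spin": 0, "hand": 85}
    - {"translation": [-90, -78, 0], "spin": 0, "hand": 85}
    - {"translation": [-120, -104, 0], "spin": 0, "hand": 85}
    - {"translation": [-150, -130, 0], "spin": 0, "hand": 85}

```text
clock: 0.93
tcp_pos: [0.4177, 0.2193, 0.2531]
ee_rot: [-0.0, 0.196, 0.981, -0.0]
contact_force: [1.0, -0.2, -0.1]
finger_gap: 0.0849
finger_force: 0.0
```

apply_moves:
  motion:
    - {"translation": [-10, -6, 0], "spin": -0.11, "hand": 85}
    - {"translation": [-20, -12, 0], "spin": -0.22, "hand": 85}
    - {"translation": [-22, -15, 0], "spin": -0.33, "hand": 85}
    - {"translation": [-22, -15, 0], "spin": -0.44, "hand": 85}
    - {"translation": [-22, -15, 0], "spin": -0.53, "hand": 85}

```text
clock: 1.35
tcp_pos: [0.432, 0.1981, 0.2528]
ee_rot: [-0.0, -0.069, 0.998, -0.0]
contact_force: [0.2, 0.6, -0.7]
finger_gap: 0.0851
finger_force: 0.0
```

apply_moves:
  motion:
    - {"translation": [0, 0, 35], "spin": 0, "hand": 85}
    - {"translation": [0, 0, 70], "spin": 0, "hand": 85}
    - {"translation": [0, 0, 105], "spin": 0, "hand": 85}
    - {"translation": [0, 0, 125], "spin": 0, "hand": 85}
    - {"translation": [0, 0, 130], "spin": 0, "hand": 85}

```text
clock: 1.77
tcp_pos: [0.4285, 0.1978, 0.1186]
ee_rot: [-0.004, -0.067, 0.998, -0.001]
contact_force: [-0.4, 0.5, 0.1]
finger_gap: 0.0853
finger_force: 0.0
```

Run:
```python
from h import *
im,d=grab('side'); (u,v),=project('side',[.432,.198,.07]);(a,b),=project('side',[.49,-.025,.13]);print(u,v,a,b)
def c(u,v,r):return cv2.resize(im[int(v)-r:int(v)+r,int(u)-r:int(u)+r,::-1],(400,400),interpolation=cv2.INTER_CUBIC)
cv2.imwrite('pics/s1.png',np.hstack([c(u,v,40),c(a,b,40)]))
print(manip.state()['contact_force'],manip.state()['tcp_pos'])
```

```text
268.6881099211169 272.68814906646156 359.29565833489727 239.08763730401807
[-0.14538035 -0.19990005 -0.42170447] [0.42947956 0.19804849 0.11994146]
```

View pics/s1.png

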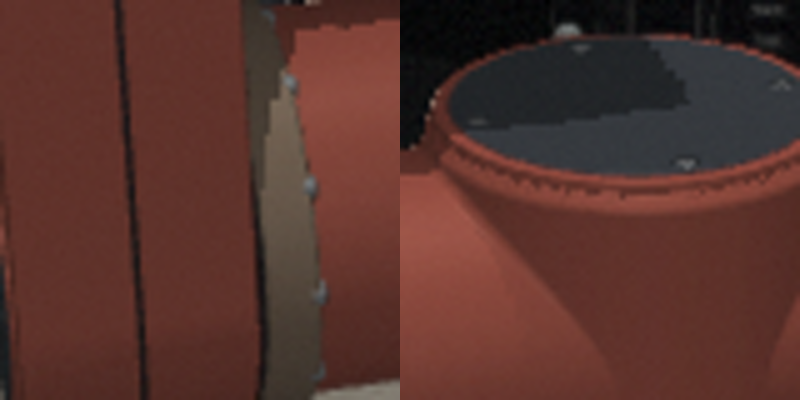

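The side view is fully blocked by the robot's own links at both spots, so I'll rely on the top camera and the force readings.

apply_moves:
  motion:
    - {"translation": [0, 0, 0], "spin": 0, "hand": 85}
    - {"translation": [0, 0, 15], "spin": 0, "hand": 85}
    - {"translation": [0, 0, 30], "spin": 0, "hand": 85}
    - {"translation": [0, 0, 43], "spin": 0, "hand": 85}
    - {"translation": [0, 0, 43], "spin": 0, "hand": 85}

```text
clock: 2.23
tcp_pos: [0.432, 0.1988, 0.0802]
ee_rot: [-0.0, -0.067, 0.998, -0.0]
contact_force: [-0.9, 0.9, -0.5]
finger_gap: 0.0848
finger_force: 0.0
```

apply_moves:
  motion:
    - {"translation": [0, 0, 0], "spin": 0, "hand": 85}
    - {"translation": [0, 0, 0], "spin": 0, "hand": 85}

```text
clock: 2.4
tcp_pos: [0.4335, 0.1992, 0.0823]
ee_rot: [0.002, -0.067, 0.998, 0.0]
contact_force: [0.7, -0.4, 1.1]
finger_gap: 0.0851
finger_force: 0.0
```

Run:
```python
from h import *
s=manip.state();print(s['tcp_pos'],s['ee_rot'],s['contact_force'])
im,d=grab('top'); w=cloud('top',d);P=w[298:340,270:320].reshape(-1,3)
cv2.imwrite('pics/t1.png',cv2.resize(im[220:360,215:355,::-1],(560,560),interpolation=cv2.INTER_CUBIC))
```

```text
[0.43354169 0.19921484 0.08229984] [ 1.54133686e-03 -6.70962407e-02  9.97745273e-01  2.99617673e-04] [ 0.70126677 -0.35887297  1.05638613]
```

View pics/t1.png

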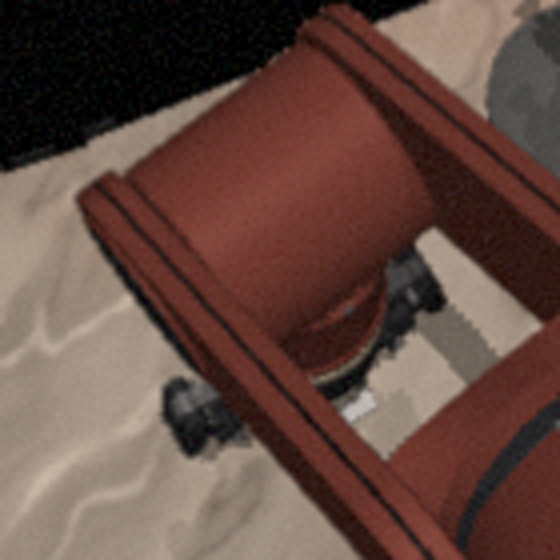

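The jaws are over the steel thermometer; its foot plate shows at (360,400) in the crop, between the fingers. I'll close the gripper now.

apply_moves:
  motion:
    - {"translation": [0, 0, 0], "spin": 0, "hand": 70}
    - {"translation": [0, 0, 0], "spin": 0, "hand": 62}
    - {"translation": [0, 0, 0], "spin": 0, "hand": 54}
    - {"translation": [0, 0, 0], "spin": 0, "hand": 50}
    - {"translation": [0, 0, 0], "spin": 0, "hand": 50}

```text
clock: 2.87
tcp_pos: [0.4328, 0.1989, 0.0813]
ee_rot: [0.001, -0.067, 0.998, 0.0]
contact_force: [-0.3, -0.5, 6.9]
finger_gap: 0.0549
finger_force: 62.5
```

apply_moves:
  motion:
    - {"translation": [0, 0, 0], "spin": 0, "hand": 50}
    - {"translation": [0, 0, 0], "spin": 0, "hand": 50}
    - {"translation": [0, 0, 0], "spin": 0, "hand": 50}
    - {"translation": [0, 0, 0], "spin": 0, "hand": 50}

```text
clock: 3.2
tcp_pos: [0.4328, 0.1989, 0.0813]
ee_rot: [0.001, -0.067, 0.998, 0.0]
contact_force: [-1.1, -0.1, 6.1]
finger_gap: 0.0553
finger_force: 62.5
```

apply_moves:
  motion:
    - {"translation": [0, 0, -20], "spin": 0, "hand": 50}
    - {"translation": [0, 0, -50], "spin": 0, "hand": 50}
    - {"translation": [0, 0, -80], "spin": 0, "hand": 50}
    - {"translation": [0, 0, -110], "spin": -0.08, "hand": 50}
    - {"translation": [0, 0, -120], "spin": -0.165, "hand": 50}

```text
clock: 3.62
tcp_pos: [0.434, 0.1994, 0.205]
ee_rot: [0.003, -0.151, 0.989, 0.0]
contact_force: [1.0, 0.9, -0.7]
finger_gap: 0.055
finger_force: 63.9
```

apply_moves:
  motion:
    - {"translation": [0, 0, 0], "spin": 0, "hand": 50}
    - {"translation": [0, 0, 0], "spin": 0, "hand": 50}
    - {"translation": [0, 0, 0], "spin": 0, "hand": 50}
    - {"translation": [0, 0, 0], "spin": 0, "hand": 50}

```text
clock: 3.95
tcp_pos: [0.4308, 0.1985, 0.1983]
ee_rot: [-0.002, -0.148, 0.989, -0.0]
contact_force: [-0.1, -0.1, -1.0]
finger_gap: 0.0551
finger_force: 63.9
```

apply_moves:
  motion:
    - {"translation": [6, -20, 0], "spin": 0, "hand": 50}
    - {"translation": [12, -50, 0], "spin": 0, "hand": 50}
    - {"translation": [18, -80, 0], "spin": 0, "hand": 50}
    - {"translation": [24, -110, 0], "spin": 0, "hand": 50}
    - {"translation": [30, -140, 0], "spin": 0, "hand": 50}

```text
clock: 4.37
tcp_pos: [0.4436, 0.055, 0.1987]
ee_rot: [-0.001, -0.149, 0.989, 0.0]
contact_force: [0.3, 0.1, -1.8]
finger_gap: 0.0552
finger_force: 64.1
```

apply_moves:
  motion:
    - {"translation": [6, -30, 0], "spin": 0, "hand": 50}
    - {"translation": [12, -55, 0], "spin": 0, "hand": 50}
    - {"translation": [18, -75, 0], "spin": 0, "hand": 50}
    - {"translation": [21, -87, 0], "spin": 0, "hand": 50}
    - {"translation": [21, -92, 0], "spin": 0, "hand": 50}

```text
clock: 4.78
tcp_pos: [0.4508, -0.0395, 0.1988]
ee_rot: [-0.001, -0.147, 0.989, 0.0]
contact_force: [0.6, 0.8, -1.5]
finger_gap: 0.0553
finger_force: 64.1
```

apply_moves:
  motion:
    - {"translation": [0, 0, 0], "spin": 0, "hand": 50}
    - {"translation": [0, 0, 0], "spin": 0, "hand": 50}
    - {"translation": [0, 0, 0], "spin": 0, "hand": 50}
    - {"translation": [0, 0, 0], "spin": 0, "hand": 50}
    - {"translation": [0, 0, 0], "spin": 0, "hand": 50}

```text
clock: 5.2
tcp_pos: [0.4516, -0.0371, 0.2002]
ee_rot: [-0.0, -0.15, 0.989, 0.0]
contact_force: [-0.1, -0.2, -1.3]
finger_gap: 0.0549
finger_force: 64.1
```

Run:
```python
from h import *
s=manip.state();print(s['tcp_pos'],s['ee_rot'],s['contact_force'])
im,d=grab('top'); w=cloud('top',d)
cv2.imwrite('pics/t2.png',cv2.resize(im[170:320,290:440,::-1],(600,600),interpolation=cv2.INTER_CUBIC))
```

```text
[ 0.45163415 -0.03711407  0.20019871] [-6.17271398e-05 -1.49632414e-01  9.88741687e-01  1.13401815e-04] [-0.13618196 -0.1575872  -1.27770511]
```

View pics/t2.png

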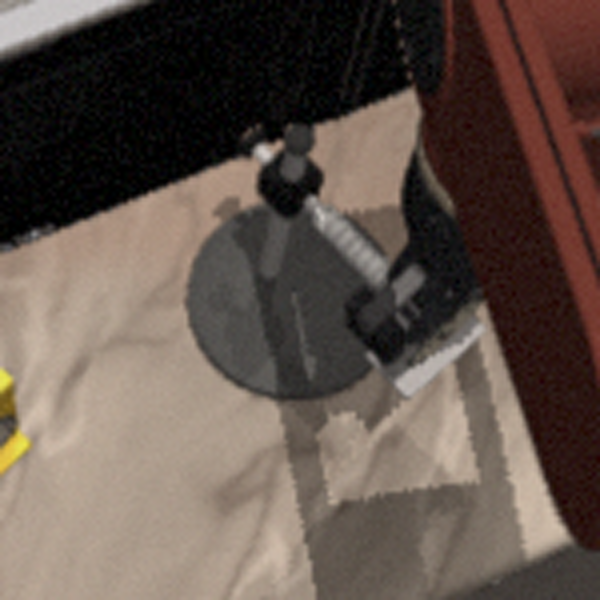

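The crop shows the held thermometer in front of the hook, with its foot plate at (440,360). The sprung arm runs from the carrier at (290,190) toward the thermometer. I'll check the lateral alignment within this one camera frame so calibration errors cancel.

Run:
```python
from h import *
im,d=load('top'); w=cloud('top',d); s=manip.state()
u=np.array([-.9555,-.2951]);n=np.array([-u[1],u[0]]);t=s['tcp_pos'][:2]
P=w[235:290,370:420].reshape(-1,3)
oz=s['tcp_pos'][2]-.0813
p=P[(P[:,2]>oz-.006)&(P[:,2]<oz+.013)]; q=p[:,:2]-t
k=(q@u<.03)&(abs(q@n)<.04); p,q=p[k],q[k]
print(len(p),'z',np.median(p[:,2]),'pred',oz+.005,'out',(q@u).min(),(q@u).max(),'lat',(q@n).min(),(q@n).max())
front=q[q@u>.0085]; print('front lat',np.percentile(front@n,[0,5,50,95,100]))
print(cv2.minAreaRect((p[:,:2]*1000).astype(np.float32)), 'tcp',t*1000)
# stand relative to tcp
P=w[180:285,325:395].reshape(-1,3)
a=P[(P[:,2]>.135)&(P[:,2]<.15)&(P[:,0]<.535)&(P[:,0]>.485)]; q=a[:,:2]-t; k=abs(q@n)<.012
A=q[k];print('arm',k.sum(),'lat vs out', np.polyfit(A@u,A@n,1),'lat med',np.median(A@n), 'range',np.percentile(A@u,[0,100]))
T=P[P[:,2]>.194];T=T[T[:,0]<.6];print('post',len(T),T.mean(0),'rel',(T[:,:2].mean(0)-t)@u,(T[:,:2].mean(0)-t)@n)
```

```text
155 z 0.12330528891841142 pred 0.12397650340506051 out -0.01530875250552424 0.01609888598971539 lat -0.02856815437629289 0.02897717720867852
front lat [-0.02741415 -0.02536241 -0.00049998  0.02538995  0.02897718]
((441.3879089355469, -37.51430892944336), (62.74948501586914, 28.772567749023438), 84.82090759277344) tcp [451.687107   -37.22913926]
arm 159 lat vs out [-0.00132936  0.00038113] lat med 0.0002643879481938974 range [-0.08707765 -0.03495043]
post 545 [0.45161353 0.00953528 0.29143868] rel -0.013729880931792404 -0.04470511395011829
```

apply_moves:
  motion:
    - {"translation": [0, 0, 15], "spin": 0, "hand": 50}
    - {"translation": [0, 0, 30], "spin": 0, "hand": 50}
    - {"translation": [0, 0, 42], "spin": 0, "hand": 50}
    - {"translation": [0, 0, 49], "spin": 0, "hand": 50}
    - {"translation": [0, 0, 51], "spin": 0, "hand": 50}

```text
clock: 5.67
tcp_pos: [0.4508, -0.0374, 0.148]
ee_rot: [-0.001, -0.149, 0.989, 0.0]
contact_force: [-0.2, 0.3, -1.5]
finger_gap: 0.055
finger_force: 64.1
```

apply_moves:
  motion:
    - {"translation": [0, 0, 0], "spin": 0, "hand": 50}
    - {"translation": [-4, 0, 0], "spin": 0, "hand": 50}
    - {"translation": [-8, 0, 0], "spin": 0, "hand": 50}
    - {"translation": [-11, 0, 0], "spin": 0, "hand": 50}
    - {"translation": [-13, 0, 0], "spin": 0, "hand": 50}

```text
clock: 6.08
tcp_pos: [0.4651, -0.0341, 0.15]
ee_rot: [0.001, -0.149, 0.989, -0.0]
contact_force: [0.0, 0.2, -1.2]
finger_gap: 0.0552
finger_force: 64.1
```

apply_moves:
  motion:
    - {"translation": [0, 0, 0], "spin": 0, "hand": 50}
    - {"translation": [0, 0, 0], "spin": 0, "hand": 50}
    - {"translation": [0, 0, 0], "spin": 0, "hand": 50}
    - {"translation": [0, 0, 0], "spin": 0, "hand": 50}
    - {"translation": [0, 0, 0], "spin": 0, "hand": 50}

```text
clock: 6.5
tcp_pos: [0.464, -0.0341, 0.1492]
ee_rot: [-0.0, -0.149, 0.989, 0.0]
contact_force: [-0.1, 0.2, -2.3]
finger_gap: 0.055
finger_force: 64.1
```

apply_moves:
  motion:
    - {"translation": [0, 0, 0], "spin": 0, "hand": 50}
    - {"translation": [0, 0, 0], "spin": 0, "hand": 50}
    - {"translation": [0, 0, 0], "spin": 0, "hand": 50}
    - {"translation": [0, 0, 0], "spin": 0, "hand": 50}
    - {"translation": [0, 0, 0], "spin": 0, "hand": 50}

```text
clock: 6.92
tcp_pos: [0.4641, -0.0341, 0.1493]
ee_rot: [0.0, -0.149, 0.989, -0.0]
contact_force: [0.1, 0.1, -0.8]
finger_gap: 0.0551
finger_force: 64.1
```

apply_moves:
  motion:
    - {"translation": [-1, 0, 0], "spin": 0, "hand": 50}
    - {"translation": [-2.5, 0, 0], "spin": 0, "hand": 50}
    - {"translation": [-4, 0, 0], "spin": 0, "hand": 50}
    - {"translation": [-5, 0, 0], "spin": 0, "hand": 50}
    - {"translation": [-6, 0, 0], "spin": 0, "hand": 50}

```text
clock: 7.33
tcp_pos: [0.47, -0.0323, 0.1493]
ee_rot: [0.0, -0.149, 0.989, -0.0]
contact_force: [0.3, 0.2, -1.5]
finger_gap: 0.0547
finger_force: 64.1
```

apply_moves:
  motion:
    - {"translation": [-1, 0, 0], "spin": 0, "hand": 50}
    - {"translation": [-2, 0, 0], "spin": 0, "hand": 50}
    - {"translation": [-3, 0, 0], "spin": 0, "hand": 50}
    - {"translation": [-3, 0, 0], "spin": 0, "hand": 50}
    - {"translation": [-3, 0, 0], "spin": 0, "hand": 50}

```text
clock: 7.75
tcp_pos: [0.4727, -0.0314, 0.1493]
ee_rot: [-0.0, -0.149, 0.989, 0.0]
contact_force: [-0.8, 0.0, -1.9]
finger_gap: 0.0555
finger_force: 64.1
```

apply_moves:
  motion:
    - {"translation": [-1, 0, 0], "spin": 0, "hand": 50}
    - {"translation": [-2, 0, 0], "spin": 0, "hand": 50}
    - {"translation": [-3, 0, 0], "spin": 0, "hand": 50}
    - {"translation": [-4, 0, 0], "spin": 0, "hand": 50}
    - {"translation": [-4, 0, 0], "spin": 0, "hand": 50}

```text
clock: 8.17
tcp_pos: [0.4763, -0.0303, 0.1492]
ee_rot: [-0.0, -0.149, 0.989, 0.0]
contact_force: [-0.5, -0.3, -0.7]
finger_gap: 0.055
finger_force: 64.1
```

apply_moves:
  motion:
    - {"translation": [-1, 0, 0], "spin": 0, "hand": 50}
    - {"translation": [-2, 0, 0], "spin": 0, "hand": 50}
    - {"translation": [-3, 0, 0], "spin": 0, "hand": 50}
    - {"translation": [-4, 0, 0], "spin": 0, "hand": 50}
    - {"translation": [-4, 0, 0], "spin": 0, "hand": 50}

```text
clock: 8.58
tcp_pos: [0.4804, -0.029, 0.1492]
ee_rot: [-0.0, -0.149, 0.989, 0.0]
contact_force: [-2.9, -0.9, -1.3]
finger_gap: 0.0554
finger_force: 64.1
```

apply_moves:
  motion:
    - {"translation": [-1, 0, 0], "spin": 0, "hand": 50}
    - {"translation": [-2, 0, 0], "spin": 0, "hand": 50}
    - {"translation": [-3, 0, 0], "spin": 0, "hand": 50}
    - {"translation": [-4, 0, 0], "spin": 0, "hand": 50}
    - {"translation": [-5, 0, 0], "spin": 0, "hand": 50}

```text
clock: 9.0
tcp_pos: [0.4851, -0.0276, 0.1492]
ee_rot: [-0.0, -0.149, 0.989, 0.0]
contact_force: [-3.7, -0.3, -1.2]
finger_gap: 0.0553
finger_force: 64.1
```

apply_moves:
  motion:
    - {"translation": [-1, 0, 0], "spin": 0, "hand": 50}
    - {"translation": [-2, 0, 0], "spin": 0, "hand": 50}
    - {"translation": [-3, 0, 0], "spin": 0, "hand": 50}
    - {"translation": [-4, 0, 0], "spin": 0, "hand": 50}
    - {"translation": [-5, 0, 0], "spin": 0, "hand": 50}

```text
clock: 9.42
tcp_pos: [0.4898, -0.0261, 0.1492]
ee_rot: [-0.0, -0.149, 0.989, 0.0]
contact_force: [-4.9, -1.1, -0.3]
finger_gap: 0.0551
finger_force: 64.0
```

apply_moves:
  motion:
    - {"translation": [-1, 0, 0], "spin": 0, "hand": 50}
    - {"translation": [-1, 0, 0], "spin": 0, "hand": 50}
    - {"translation": [-1, 0, 0], "spin": 0, "hand": 50}
    - {"translation": [-1, 0, 0], "spin": 0, "hand": 50}

```text
clock: 9.75
tcp_pos: [0.4908, -0.0258, 0.1492]
ee_rot: [-0.0, -0.149, 0.989, 0.0]
contact_force: [-4.7, -0.5, -0.9]
finger_gap: 0.0556
finger_force: 64.1
```

apply_moves:
  motion:
    - {"translation": [0, 0, 1], "spin": 0, "hand": 50}
    - {"translation": [0, 0, 2], "spin": 0, "hand": 50}
    - {"translation": [0, 0, 3], "spin": 0, "hand": 50}
    - {"translation": [0, 0, 4], "spin": 0, "hand": 50}
    - {"translation": [0, 0, 5], "spin": 0, "hand": 50}

```text
clock: 10.17
tcp_pos: [0.491, -0.0259, 0.1443]
ee_rot: [0.0, -0.149, 0.989, -0.0]
contact_force: [-3.6, -0.9, 0.7]
finger_gap: 0.0551
finger_force: 64.1
```

apply_moves:
  motion:
    - {"translation": [0, 0, 0.6], "spin": 0, "hand": 50}
    - {"translation": [0, 0, 1.2], "spin": 0, "hand": 50}
    - {"translation": [0, 0, 1.8], "spin": 0, "hand": 50}
    - {"translation": [0, 0, 2.4], "spin": 0, "hand": 50}
    - {"translation": [0, 0, 2.5], "spin": 0, "hand": 50}

```text
clock: 10.58
tcp_pos: [0.4909, -0.0259, 0.1417]
ee_rot: [-0.0, -0.149, 0.989, -0.0]
contact_force: [-4.2, -1.0, 1.2]
finger_gap: 0.0553
finger_force: 64.1
```

apply_moves:
  motion:
    - {"translation": [0, 0, 0.5], "spin": 0, "hand": 50}
    - {"translation": [0, 0, 1], "spin": 0, "hand": 50}
    - {"translation": [0, 0, 1], "spin": 0, "hand": 50}
    - {"translation": [0, 0, 1.5], "spin": 0, "hand": 50}
    - {"translation": [0, 0, 1.5], "spin": 0, "hand": 50}

```text
clock: 11.0
tcp_pos: [0.4908, -0.0259, 0.1402]
ee_rot: [-0.0, -0.149, 0.989, -0.0]
contact_force: [-2.9, -0.8, -0.5]
finger_gap: 0.0554
finger_force: 64.1
```

apply_moves:
  motion:
    - {"translation": [0, 0, 0.5], "spin": 0, "hand": 50}
    - {"translation": [0, 0, 0.5], "spin": 0, "hand": 50}
    - {"translation": [0, 0, 1], "spin": 0, "hand": 50}
    - {"translation": [0, 0, 1], "spin": 0, "hand": 50}

```text
clock: 11.33
tcp_pos: [0.4908, -0.0258, 0.1392]
ee_rot: [-0.0, -0.149, 0.989, 0.0]
contact_force: [-5.1, -1.3, -0.1]
finger_gap: 0.0554
finger_force: 64.1
```

apply_moves:
  motion:
    - {"translation": [0, 0, 0.4], "spin": 0, "hand": 50}
    - {"translation": [0, 0, 0.4], "spin": 0, "hand": 50}
    - {"translation": [0, 0, 0.8], "spin": 0, "hand": 50}
    - {"translation": [0, 0, 0.8], "spin": 0, "hand": 50}

```text
clock: 11.67
tcp_pos: [0.4908, -0.0259, 0.1384]
ee_rot: [-0.0, -0.149, 0.989, 0.0]
contact_force: [-4.0, -1.2, 0.5]
finger_gap: 0.0557
finger_force: 64.1
```

Drop so far is 10.8 mm with no contact; I'll keep feeling down.

apply_moves:
  motion:
    - {"translation": [0, 0, 0.4], "spin": 0, "hand": 50}
    - {"translation": [0, 0, 0.4], "spin": 0, "hand": 50}
    - {"translation": [0, 0, 0.8], "spin": 0, "hand": 50}
    - {"translation": [0, 0, 0.8], "spin": 0, "hand": 50}

```text
clock: 12.0
tcp_pos: [0.4908, -0.0258, 0.1376]
ee_rot: [-0.0, -0.149, 0.989, 0.0]
contact_force: [-3.2, -1.2, 0.9]
finger_gap: 0.055
finger_force: 64.1
```

apply_moves:
  motion:
    - {"translation": [0, 0, 0.4], "spin": 0, "hand": 50}
    - {"translation": [0, 0, 0.4], "spin": 0, "hand": 50}
    - {"translation": [0, 0, 0.4], "spin": 0, "hand": 50}

```text
clock: 12.25
tcp_pos: [0.4908, -0.0258, 0.1372]
ee_rot: [-0.0, -0.149, 0.989, 0.0]
contact_force: [-4.2, -1.0, 0.2]
finger_gap: 0.0551
finger_force: 64.2
```

apply_moves:
  motion:
    - {"translation": [0, 0, 0.4], "spin": 0, "hand": 50}
    - {"translation": [0, 0, 0.4], "spin": 0, "hand": 50}
    - {"translation": [0, 0, 0.4], "spin": 0, "hand": 50}

```text
clock: 12.5
tcp_pos: [0.4909, -0.0259, 0.1371]
ee_rot: [0.0, -0.149, 0.989, -0.0]
contact_force: [-5.7, -1.0, 1.9]
finger_gap: 0.0551
finger_force: 64.3
```

apply_moves:
  motion:
    - {"translation": [0, 0, 0.4], "spin": 0, "hand": 50}
    - {"translation": [0, 0, 0.4], "spin": 0, "hand": 50}
    - {"translation": [0, 0, 0.4], "spin": 0, "hand": 50}

```text
clock: 12.75
tcp_pos: [0.4909, -0.0259, 0.1369]
ee_rot: [0.0, -0.149, 0.989, -0.0]
contact_force: [-6.6, -1.7, 4.3]
finger_gap: 0.055
finger_force: 64.5
```

Run:
```python
from h import *
f=[]
for i in range(4):
    grab_frame('top'); s=manip.state(); f.append(s['contact_force'])
print(np.round(f,2), np.mean(f,0),s['tcp_pos'])
```

```text
[[-5.91 -0.77  3.76]
 [-5.32 -1.47  2.5 ]
 [-5.5  -1.59  3.36]
 [-5.06 -1.26  3.63]] [-5.44703028 -1.27337773  3.31381997] [ 0.49093995 -0.02587227  0.13688494]
```

Contact found: about 4 N up at z=0.137, which matches the expected arm height. Releasing now.

apply_moves:
  motion:
    - {"translation": [0, 0, 0], "spin": 0, "hand": 60}
    - {"translation": [0, 0, 0], "spin": 0, "hand": 70}
    - {"translation": [0, 0, 0], "spin": 0, "hand": 80}
    - {"translation": [0, 0, 0], "spin": 0, "hand": 80}
    - {"translation": [0, 0, 0], "spin": 0, "hand": 80}

```text
clock: 13.37
tcp_pos: [0.4913, -0.0258, 0.1367]
ee_rot: [0.0, -0.149, 0.989, -0.0]
contact_force: [-0.2, 0.4, 0.2]
finger_gap: 0.0799
finger_force: 0.0
```

apply_moves:
  motion:
    - {"translation": [0, 0, 0], "spin": 0, "hand": 80}
    - {"translation": [0, 0, 0], "spin": 0, "hand": 80}
    - {"translation": [0, 0, 0], "spin": 0, "hand": 80}

```text
clock: 13.62
tcp_pos: [0.4909, -0.0258, 0.1365]
ee_rot: [0.0, -0.149, 0.989, -0.0]
contact_force: [0.6, 1.1, -0.6]
finger_gap: 0.0801
finger_force: 0.0
```

apply_moves:
  motion:
    - {"translation": [0, 0, -5], "spin": 0, "hand": 80}
    - {"translation": [0, 0, -15], "spin": 0, "hand": 80}
    - {"translation": [0, 0, -30], "spin": 0, "hand": 80}
    - {"translation": [0, 0, -50], "spin": 0, "hand": 80}
    - {"translation": [0, 0, -75], "spin": 0, "hand": 80}

```text
clock: 14.03
tcp_pos: [0.4901, -0.0257, 0.212]
ee_rot: [-0.001, -0.149, 0.989, 0.0]
contact_force: [0.7, 0.1, 0.2]
finger_gap: 0.08
finger_force: 0.0
```

apply_moves:
  motion:
    - {"translation": [15, 0, -20], "spin": 0, "hand": 80}
    - {"translation": [35, 15, -40], "spin": 0, "hand": 80}
    - {"translation": [55, 45, -50], "spin": 0, "hand": 80}
    - {"translation": [65, 80, -50], "spin": 0, "hand": 80}
    - {"translation": [70, 115, -50], "spin": 0, "hand": 80}

```text
clock: 14.45
tcp_pos: [0.3893, 0.0636, 0.2637]
ee_rot: [0.002, -0.148, 0.989, -0.0]
contact_force: [0.5, 0.8, 0.0]
finger_gap: 0.0801
finger_force: 0.0
```

Run:
```python
from h import *
im,d=grab('top'); 
cv2.imwrite('pics/t3.png',cv2.resize(im[170:320,290:440,::-1],(600,600),interpolation=cv2.INTER_CUBIC))
w=cloud('top',d);P=w[185:290,330:430].reshape(-1,3);q=P[:,:2]-[.552,-.007]
u=np.array([-.9555,-.2951]);n=np.array([-u[1],u[0]])
k=(P[:,2]<.165)&(P[:,2]>.045)&(q@u>.045)&(q@u<.1)&(abs(q@n)<.04)
for a in range(45,165,10):
    m=k&(P[:,2]*1000>a)&(P[:,2]*1000<=a+10)
    if m.sum():print(a,m.sum(),'out',np.percentile(q[m]@u,[0,50,100]).round(4),'lat',np.percentile(q[m]@n,[0,50,100]).round(4))
```

```text
(no output)
```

View pics/t3.png

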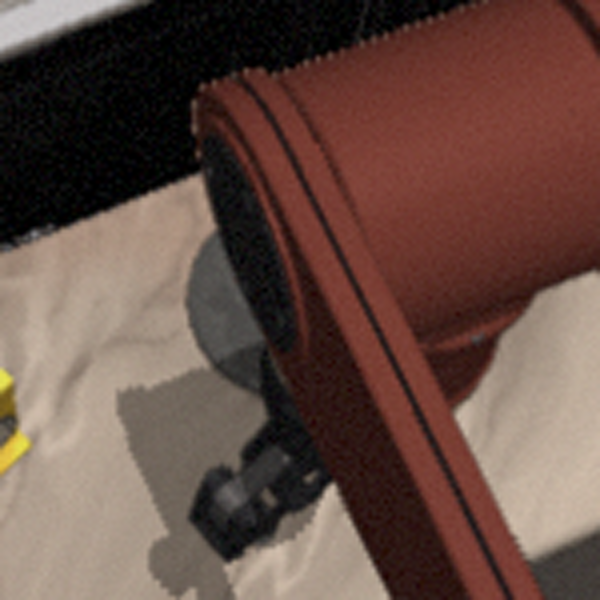

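The arm covers the stand in this view; only the left edge of the foot shows at (220,310). I'll move the arm aside and measure again.

apply_moves:
  motion:
    - {"translation": [0, 40, 0], "spin": 0, "hand": 80}
    - {"translation": [0, 80, 0], "spin": 0, "hand": 80}
    - {"translation": [0, 120, 0], "spin": 0, "hand": 80}
    - {"translation": [0, 160, 0], "spin": 0, "hand": 80}
    - {"translation": [0, 190, 0], "spin": 0, "hand": 80}

```text
clock: 14.92
tcp_pos: [0.3331, 0.2474, 0.2628]
ee_rot: [0.001, -0.15, 0.989, 0.001]
contact_force: [0.0, 0.5, 0.5]
finger_gap: 0.0801
finger_force: 0.0
```

apply_moves:
  motion:
    - {"translation": [0, 30, 0], "spin": 0, "hand": 80}
    - {"translation": [0, 60, 0], "spin": 0, "hand": 80}
    - {"translation": [0, 80, 0], "spin": 0, "hand": 80}
    - {"translation": [0, 80, 0], "spin": 0, "hand": 80}
    - {"translation": [0, 80, 0], "spin": 0, "hand": 80}

```text
clock: 15.33
tcp_pos: [0.3103, 0.322, 0.2621]
ee_rot: [0.0, -0.15, 0.989, -0.0]
contact_force: [0.5, -1.0, -0.4]
finger_gap: 0.0801
finger_force: 0.0
```

Run:
```python
from h import *
im,d=grab('top'); 
cv2.imwrite('pics/t4.png',cv2.resize(im[170:320,290:440,::-1],(600,600),interpolation=cv2.INTER_CUBIC))
w=cloud('top',d);P=w[185:290,330:430].reshape(-1,3);q=P[:,:2]-[.552,-.007]
u=np.array([-.9555,-.2951]);n=np.array([-u[1],u[0]])
k=(P[:,2]<.165)&(P[:,2]>.045)&(q@u>.045)&(q@u<.1)&(abs(q@n)<.04)
for a in range(45,165,10):
    m=k&(P[:,2]*1000>a)&(P[:,2]*1000<=a+10)
    if m.sum():print(a,m.sum(),'out',np.percentile(q[m]@u,[0,50,100]).round(4),'lat',np.percentile(q[m]@n,[0,50,100]).round(4))
```

```text
45 3 out [0.0524 0.0651 0.0847] lat [-0.0252 -0.0193  0.0006]
55 150 out [0.0535 0.0789 0.0856] lat [-0.0277 -0.009   0.0301]
65 10 out [0.0678 0.0758 0.0778] lat [-0.0276 -0.0133  0.0137]
75 20 out [0.065  0.0757 0.0781] lat [-0.0273 -0.0191  0.0172]
85 25 out [0.0672 0.0774 0.0788] lat [-0.0285 -0.014   0.024 ]
95 32 out [0.066  0.0775 0.0785] lat [-0.0298 -0.0137  0.0256]
105 43 out [0.0644 0.0758 0.0785] lat [-0.0278 -0.0098  0.0255]
115 46 out [0.0661 0.0741 0.078 ] lat [-0.0284 -0.0054  0.0287]
125 19 out [0.0649 0.0738 0.0747] lat [-0.0286 -0.0162  0.0254]
135 48 out [0.0473 0.0686 0.0807] lat [-0.0286 -0.0037  0.0222]
145 184 out [0.0464 0.0686 0.0799] lat [-0.0287 -0.0009  0.0275]
155 28 out [0.0653 0.0689 0.0739] lat [-0.0298  0.0036  0.0258]
```

View pics/t4.png

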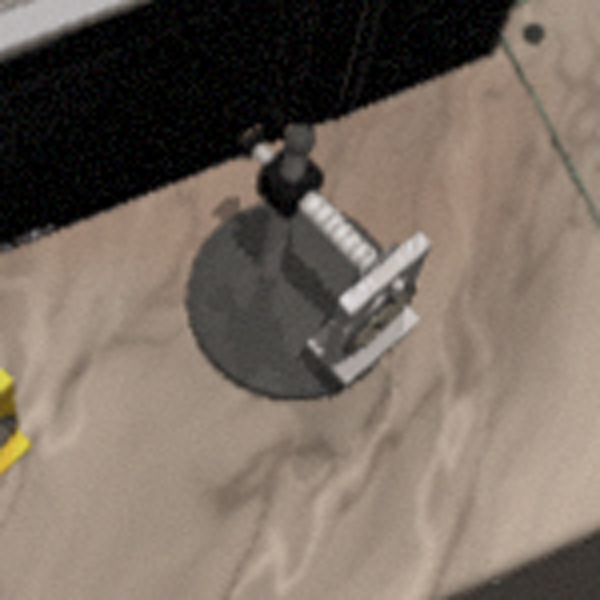

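The thermometer hangs upright on the hook, at (375,310), with its dial outward. Its centre is about 69.5 mm from the post axis, it's laterally centred, and it's square to the stand. Handing in.

```bash
python3 -c "
from h import *
print(manip.finish_job())"
```

```text
the job is handed in; nothing more can be done
None
```

The steel thermometer hangs by its slot behind the hook's tip with the dial facing outward, the gripper is clear, and the job is handed in (about 15 s of the 64 s used; the judge's result was not shown).

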